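Seat a taper peg in a spring collet

TASK

Take the steel taper peg out of its stand, put it point down into the four-jaw spring collet of the bolt inspection block, then press down firmly with about 19 N and twist it well round at the same time, until it is wedged fast and stays by itself when you let go. Never push it into the collet with more than 25 N (a straight push within that limit does not wedge it), and leave the loose parts around it where they lie.

Things in the scene. Friction and masses are not known exactly. Their poses are not given: they have to be found in the camera images.
- peg: Steel taper peg, about 200 g, 80 mm tall, z up, origin at its point. Cone: 6 mm across at the origin, 26 mm across 40 mm up; round collar 35 mm across from 40 to 44 mm; above it a flat thumb bar 34 mm long (peg x), 14 mm thick (peg y) with parallel faces from 44 to 78 mm. It starts upright, hanging by its collar in the stand, its point 6 mm over the table.
- stand: Black round cup screwed to the table that holds the peg loosely: 46 mm tall, mouth 30 mm inside and 42 mm outside, foot 52 mm. Origin at the centre of its underside. Lift the peg at least 50 mm to clear it.
- block: Grey steel inspection block screwed to the table, 90 x 90 mm, 52 mm tall, with a vertical 48 mm bore that holds a four-jaw spring collet, sloped as the peg is. Origin at the centre of its underside, on the bore's axis (z). The jaws meet the peg when its point is about 30 mm above the table; this differs by up to 6 mm either way and is not shown, so feel for it.
- jaw0 (a joint): spring jaw 0 of the collet in the block, a steel segment at +x of the block's own axes. Joint value: how far it is spread outward, 0 empty, m, at most 0.004; spring 12 N per mm. Read with about as much noise as its useful travel.
- jaw1 (a joint): spring jaw 1 of the collet in the block, a steel segment at +y of the block's own axes. Joint value: how far it is spread outward, 0 empty, m, at most 0.004; spring 12 N per mm. Read with about as much noise as its useful travel.
- jaw2 (a joint): spring jaw 2 of the collet in the block, a steel segment at -x of the block's own axes. Joint value: how far it is spread outward, 0 empty, m, at most 0.004; spring 12 N per mm. Read with about as much noise as its useful travel.
- jaw3 (a joint): spring jaw 3 of the collet in the block, a steel segment at -y of the block's own axes. Joint value: how far it is spread outward, 0 empty, m, at most 0.004; spring 12 N per mm. Read with about as much noise as its useful travel.
- nut: Rusty square nut, 38 x 38 x 22 mm, loose bystander lying flat. Origin under its centre.
- spacer: White nylon ring, 32 mm across, 18 mm tall, loose bystander. Origin under its centre.
- file: Steel thread file with wooden handle, 220 mm long along its x, 18 mm tall, loose bystander. Origin on the table near its middle.
- gauge: Yellow bolt length gauge, 180 x 26 mm along its x, 6 mm thick with a 28 mm tall stop at one end, loose bystander. Origin under its centre.
- spare_bolt: Rusty track bolt lying down, about 105 mm long along its x, head 42 mm across, loose bystander. Origin on the table under it.
- washer: Steel washer 48 mm across, 5 mm thick, loose bystander. Origin under its centre.
- vise: Blue bench vise screwed to the table with a knurled knob on its -y side, a track bolt standing in its jaws: 90 x 70 mm foot, knob reaching 100 mm to -y, bolt top at 122 mm. Bystander. Origin under its centre.
- peg_grip (a point): Point in the middle of the peg's thumb bar, 68 mm above the peg's point, on its axis. Pinch the bar across its thickness (peg y) with 60 N or more: the twist takes about 0.3 N m.
- mouth (a point): Centre of the bore's mouth, on top of the block, 52 mm up. Load on the collet: from first touch a straight push sinks the peg 1 mm per 6 N; twisting under load lets it sink on, to 1 mm per 2.4 N, so follow it down. To wedge it, keep 18 to 20 N through 1.5 rad or more of twist in all, in sweeps of 0.3 rad or more, to and fro counts. Over 25 N (peg's weight included) harms it.
- sleeve (a joint): Spring sleeve inside the block that carries the four jaws. Joint value: how far it is pushed down from rest, m; its spring takes 12 N per mm, so 25 N is 0.00208. Read with about as much noise as its useful travel: the wrist's force tells more.
Things that resemble listed ones, but are neither listed nor needed, are in the scene too. Several things look just like the stand: the one meant starts farthest from the robot's base. Of the things shaped like the block, the grey one is meant.

How it is judged (in metres and radians):
On the way, in this order (a step that is already met when the one before it is completed fails the run):
1. the peg is lifted out of its stand (z of peg in the frame of stand above 0.05 m), for 0.1 s.
2. the peg is wedged in the collet: all four jaws spread by more than 0.7 mm (value of joint each of jaw0, jaw1, jaw2, jaw3 above 0.0007 m and horizontal distance between peg and block below 0.004 m), for 0.2 s.
At the end, for the whole second after the job is handed in: The peg stands in the collet released and still, all four jaws spread by more than 0.7 mm (a straight push of 25 N gives at most 0.6 mm, 19 N with a long twist 1 mm), within 4 mm of the bore's axis and 0.1 rad of upright (all of step 2 and angle between peg's own z axis and vertical below 0.1 rad and linear speed of peg below 0.01 m/s); the robot touches nothing.
It fails at once if the collet's sleeve is pushed down on its spring by more than 2.08 mm, that is, with more than 25 N (value of joint sleeve above 0.00208 m).
It fails at once if a loose part beside the work (nut, spacer, file, length gauge, spare bolt, washer) is moved more than 20 mm (distance of any of nut, spacer, file, gauge, spare_bolt, washer from where it was at the start of the episode above 0.02 m).
It also fails if it takes over 58 s, if anything falls off the work surface, if the arm or the gripper's body presses on something with over 40 N, if the wrist force passes 120 N, or if a joint passes its speed limit or range.

ROBOT

A 7-joint arm with a two-finger parallel gripper is mounted at the origin on the work surface. World frame = base frame: x ahead of the robot, y to its left, z up, the work surface at z = 0. Lengths are in mm, angles in rad, forces in N, time in s.
With the tool pointing down it reaches from about 350 to 775 mm from the base axis. Payload 3.1 kg.
Tool frame: the origin (TCP) lies on the centre line of the jaws, within the pads' length; the fingertips stand 22 mm ahead of it and the grasp point (between the pads) lies 3 mm ahead of it (tips_ahead is the distance from the TCP to the fingertips, in mm); z points along the fingers, y is the direction in which the jaws open and shut (so a half turn about z gives the same grasp; the last joint's range is limited). The gripper opens to 85 mm and grips with 20 to 120 N. Pads are 22 mm wide; open, the fingers measure 114 mm over their backs; the gripper's body (76 mm by 85 mm) begins 54 mm behind the grasp point. The pads swing forward as they close: fully open they stand 13 mm farther back than shut.
Start: joints at [-1.249, 0.311, 0.014, 1.512, -0.004, 1.319, -0.027], TCP at [195.68, 514.03, 219.104] pointing down, gripper open.
Joint ranges: [-2.7, 2.7], [-0.3, 1.91], [-1.27, 1.3], [0.12, 2.57], [-1.44, 4.58], [0.2, 2.03], [-3.05, 3.05]. Speed limits (rad/s): [2.79, 2.79, 3.14, 3.14, 3.14, 3.14, 3.14].

INTERFACE

Orientations are given as a rotation vector (axis times angle).
In Python, from bench import move_pose, move_linear, goto_joints, command_gripper, hold, inverse_kinematics, state, grab_frame, Unreachable, hand_in, tips_ahead gives the robot as it stands. Calls block until the motion is done:
- move_pose(position, orientation): joint-space move of the TCP to a pose.
- move_linear(position, rot=None, feed=150, f_stop=None): straight line of the TCP; rot=None keeps the orientation; feed is the mean speed in mm/s. With f_stop (N) it stops when the force on the tool has changed by that much, and returns True; else False.
- goto_joints(angles): joint-space move.
- command_gripper(opening): finger opening in mm; the grip force is fixed at half the most; returns when the fingers have stopped.
- hold(seconds).
- inverse_kinematics(position, orientation): joint angles nearest the present ones, or None.
- state(): the state.
- grab_frame(name): name is "scene" or "side" or "wrist"; returns a dict with "image" (384x512x3 uint8, red, green, blue), "depth" (384x512 float32, mm along the optical axis (not along the pixel's ray), 0 where there is no reading), "mtx" (3x3 intrinsics, pixels), "R" (3x3) and "t" (3): a world point X has camera coordinates R X + t; the wrist camera has in their place "hand_eye" (4x4, takes a point from camera to tool coordinates, whose origin is the TCP and whose axes are the flange's). Camera axes: x right, y down, z forward; pixel columns grow to the right and rows downward; lengths in mm; the calibration is good to about 2 mm. A picture is of the moment at which its call begins: read the wrist's pose just before it.
A pose or a line that the arm cannot do raises Unreachable and nothing moves.
- hand_in(): hands the job in, once; it reports no verdict.
The state is a dict: "time": time; "joint_pos": joint angles; "joint_vel": joint speeds; "effort": joint torques, N m; "ee_pos": TCP position; "tcp_rot": TCP orientation; "ft_force": force on the tool from outside, world axes, zero at the start; "torque": the same for the moment, N m; "opening": finger opening in mm.
Only numpy, scipy, OpenCV 4.12 (cv2) and the standard library are available. Lean on these libraries where they do the work, as an engineer would, in place of code of your own. Each camera call takes 0.05 s, during which the arm holds its last target. There are 200 camera calls.

## Working session

There is one attempt and no reset: what is moved stays moved. The work goes in short steps, each a Python script; the robot and the scene stay as the last script left them, time stands still between calls to the robot, and variables do not carry over. Pictures are saved under pics/ and viewed, about 8 in all and at most 12, crops included, and the job is handed in when it is done.

```bash
mkdir -p pics; ls; python3 - <<'E'
from bench import *
import cv2,numpy as np,pickle
s=state();print(s['time'],s['ee_pos'],s['tcp_rot'],s['ft_force'],tips_ahead)
F={n:grab_frame(n) for n in("scene","side")}
pickle.dump(F,open('f.pkl','wb'))
for n in F: cv2.imwrite(f'pics/{n}.png',cv2.cvtColor(cv2.resize(F[n]['image'],(800,600),interpolation=cv2.INTER_CUBIC),cv2.COLOR_RGB2BGR)); print(n,F[n]['mtx'],F[n]['R'],F[n]['t'])
E
```

```text
pics
0.0 [195.42551608 513.29712707 218.03235908] [-0.5681129  -3.0894633   0.00363972] [-0.40085038  0.39499464 -0.03062205] 22.0
scene [[401.73067366   0.         255.14139346]
 [  0.         401.73067366 182.60407434]
 [  0.           0.           1.        ]] [[ 0.03356123  0.99937052 -0.011498  ]
 [ 0.75842144 -0.0329587  -0.6509306 ]
 [-0.65089982  0.0131257  -0.75905016]] [ -11.05068542 -338.48308439 1622.65783556]
side [[366.2098904    0.         255.94706396]
 [  0.         366.2098904  191.80149432]
 [  0.           0.           1.        ]] [[ 0.96741181 -0.25290489  0.01238953]
 [-0.16918709 -0.68202938 -0.71148553]
 [ 0.18838819  0.68620336 -0.70259152]] [-471.08354991  145.53914924  952.37035922]
```

View pics/scene.png

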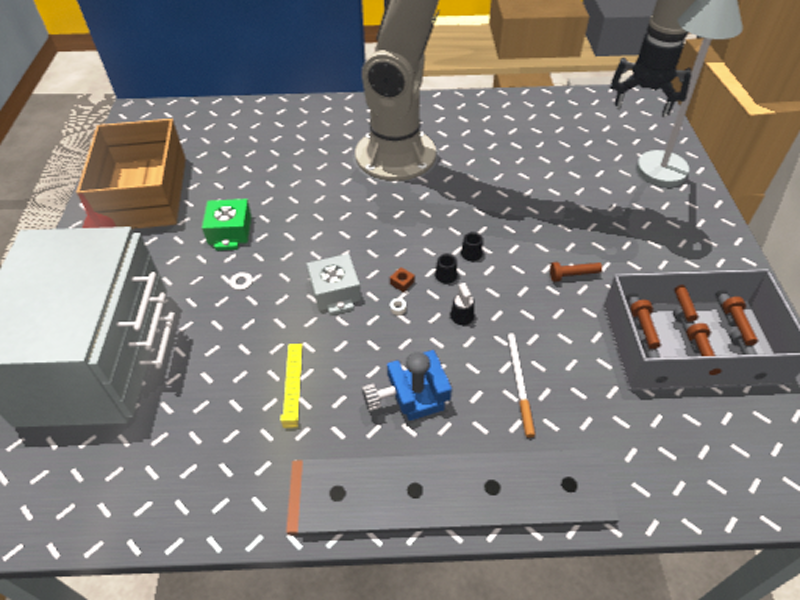

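View pics/side.png

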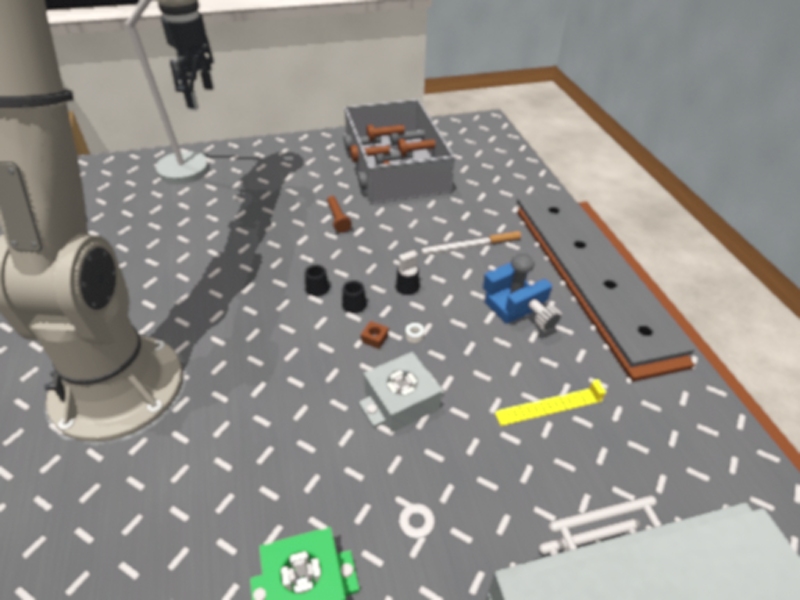

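Scene view, at 800x600: the stand candidates are cups at (472,245), (446,267) and (463,308). The last is farthest from the base and holds the peg, with its bar at (463,293). The block candidates are green (227,215) and grey (333,275), and I choose the grey one. The nut and spacer lie between block and peg at (402,278) and (399,303).

```bash
cat > h.py <<'E'
from bench import *
import numpy as np,cv2,pickle
from scipy.spatial.transform import Rotation as Ro
def ray(f,u,v,z,pose=None):
    """pixel (u,v) -> world point on plane height z"""
    d=np.linalg.inv(f['mtx'])@[u,v,1.]
    if pose is None: o=-f['R'].T@f['t']; d=f['R'].T@d
    else:
        p,r=pose; R=Ro.from_rotvec(r).as_matrix(); H=f['hand_eye']
        o=p+R@H[:3,3]; d=R@(H[:3,:3]@d)
    return o+d*(z-o[2])/d[2]
def down(yaw):  # tool z down, tool y axis (jaw direction) at angle yaw in world
    y=np.array([np.cos(yaw),np.sin(yaw),0]);z=np.array([0,0,-1.]);x=np.cross(y,z)
    return Ro.from_matrix(np.c_[x,y,z]).as_rotvec()
def yaw_now():
    y=Ro.from_rotvec(state()['tcp_rot']).as_matrix()[:,1];return np.arctan2(y[1],y[0])
def shot(name):
    s=state(); f=grab_frame("wrist"); f['pose']=(np.array(s['ee_pos']),np.array(s['tcp_rot']))
    pickle.dump(f,open(name+'.pkl','wb')); return f
E
python3 - <<'E'
from h import *
F=pickle.load(open('f.pkl','rb'));k=.64
f=F['scene'];g=F['side']
print('peg',ray(f,463*k,288*k,84),ray(g,408*k,257*k,84))
print('block',ray(f,333*k,273*k,52),ray(g,403*k,382*k,52))
for n,u,v in(('nut',402,278),('spacer',399,303),('vise bolt',418,363)): print(n,ray(f,u*k,v*k,15))
print(yaw_now())
E
```

```text
peg [530.4031631  118.85389975  84.        ] [530.55173449 111.15164199  84.        ]
block [ 451.60721944 -138.26039205   52.        ] [ 453.72421051 -143.7856283    52.        ]
nut [438.94834388   3.55059336  15.        ]
spacer [506.54758783  -5.08306322  15.        ]
vise bolt [653.82629006  25.84176627  15.        ]
1.207079084778774
```

```bash
python3 - <<'E'
from h import *
move_pose([525,115,250],down(0.2))
f=shot('wp'); print(f['hand_eye'].round(3).tolist(),state()['time'],state()['joint_pos'])
move_pose([453,-140,250],down(-0.3))
g=shot('wb'); print(state()['time'],state()['joint_pos'],f['mtx'])
im=np.hstack([f['image'],g['image']]); cv2.imwrite('pics/w.png',cv2.cvtColor(cv2.resize(im,(800,300),interpolation=cv2.INTER_AREA),cv2.COLOR_RGB2BGR))
E
```

```text
[[0.0, -0.945, -0.327, 84.292], [1.0, 0.0, -0.0, 2.036], [0.0, -0.327, 0.945, -155.362], [0.0, 0.0, 0.0, 1.0]] 2.025 [-0.68607643  0.29466884  0.57064071  1.5059142  -0.16103878  1.38862026
  0.09815134]
3.1083 [-0.45564299  0.16961498  0.83101301  1.67337168 -0.12879475  1.35531342
  0.10131698] [[321.52570878   0.         252.33255936]
 [  0.         321.52570878 194.49467992]
 [  0.           0.           1.        ]]
```

View pics/w.png

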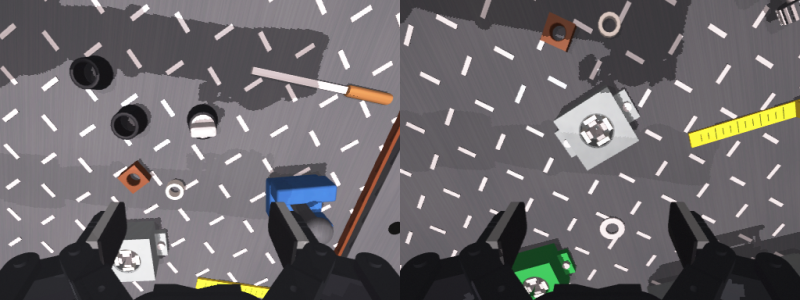

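The wrist shots show the peg in its cup at (203,122), left half, and the grey block's collet at (597,131), right half. I'll check both close up.

```bash
python3 - <<'E'
from h import *
f=pickle.load(open('wp.pkl','rb'));g=pickle.load(open('wb.pkl','rb'))
a=f['image'][120:200,220:300];b=g['image'][100:230,190:320]
a=cv2.resize(a,(400,400),interpolation=cv2.INTER_NEAREST);b=cv2.resize(b,(400,400),interpolation=cv2.INTER_NEAREST)
cv2.imwrite('pics/c.png',cv2.cvtColor(np.hstack([a,b]),cv2.COLOR_RGB2BGR))
d=f['depth'];pd=np.round
# points higher than 70mm near peg via depth
def cloud(f):
    v,u=np.mgrid[0:384,0:512];D=f['depth'];P=np.stack([(u-f['mtx'][0,2])/f['mtx'][0,0]*D,(v-f['mtx'][1,2])/f['mtx'][1,1]*D,D],-1)
    H=f['hand_eye'];P=P@H[:3,:3].T+H[:3,3];p,r=f['pose'];return Ro.from_rotvec(r).apply(P.reshape(-1,3)).reshape(P.shape)+p
P=cloud(f)[120:200,220:300];m=(P[...,2]>77)&(P[...,2]<95);q=P[m][:,:2].astype(np.float32)
print(m.sum(),P[m][:,2].mean(),cv2.minAreaRect(q),q.mean(0))
print([ (P[...,2]>h).sum() for h in (50,60,70,80,85,90)])
G=cloud(g)[90:240,180:330];m=(G[...,2]>46)&(G[...,2]<60);q=G[m][:,:2].astype(np.float32);print(m.sum(),np.median(G[m][:,2]),cv2.minAreaRect(q))
E
```

```text
455 84.1212296584997 ((533.6827392578125, 120.78660583496094), (33.662513732910156, 14.011591911315918), 15.249009132385254) [533.5052 121.677 ]
[np.int64(756), np.int64(576), np.int64(516), np.int64(452), np.int64(186), np.int64(17)]
5672 52.352187241893304 ((453.7326965332031, -141.75784301757812), (90.11212158203125, 90.40837860107422), 15.0986967086792)
```

View pics/c.png

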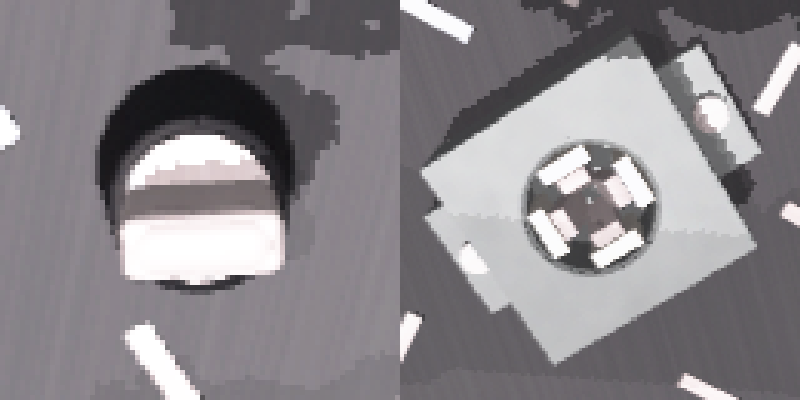

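```bash
cat >> h.py <<'E'
def cloud(f):
    v,u=np.mgrid[0:384,0:512];D=f['depth'];P=np.stack([(u-f['mtx'][0,2])/f['mtx'][0,0]*D,(v-f['mtx'][1,2])/f['mtx'][1,1]*D,D],-1)
    H=f['hand_eye'];P=P@H[:3,:3].T+H[:3,3];p,r=f['pose'];return Ro.from_rotvec(r).apply(P.reshape(-1,3)).reshape(P.shape)+p
def rect(f,c,rad,lo,hi):
    P=cloud(f);m=(f['depth']>0)&(P[...,2]>lo)&(P[...,2]<hi)&(np.hypot(P[...,0]-c[0],P[...,1]-c[1])<rad)
    return cv2.minAreaRect(P[m][:,:2].astype(np.float32)),np.median(P[m][:,2])
E
python3 - <<'E'
from h import *
f=pickle.load(open('wp.pkl','rb'));print(rect(f,(533.5,121),26,77,95),f['pose'])
for y in (1.837,-1.305): print(inverse_kinematics([533.6,121,77],down(y)))
for y in (-.9,-.3,.3): print(inverse_kinematics([453.7,-141.8,100],down(y)))
y=-1.305
move_pose([533.6,121,180],down(y))
f=shot('wp2');print(rect(f,(533.5,121),26,77,95),f['pose'],state()['time'])
E
```

```text
(((533.6827392578125, 120.78660583496094), (33.662513732910156, 14.011591911315918), 15.249009132385254), np.float64(84.5078121481981)) (array([524.46241392, 117.38622217, 249.65627299]), array([-1.98289688e+00, -2.43508125e+00, -3.11941751e-04]))
[-0.52537549  0.44025622  0.36169986  1.72865087 -0.1795786   1.00528176
  1.73836357]
[-0.80466218  0.51534597  0.7611811   1.73904752 -0.40267907  1.05008806
 -1.20868511]
[-0.4220602   0.3501927   0.85945776  1.90604038 -0.30927215  1.02331177
 -0.32887261]
[-0.37280833  0.33331509  0.79164126  1.9046296  -0.2774265   1.01591583
  0.23945353]
[-0.31994383  0.31850539  0.72107175  1.90304936 -0.24666872  1.00970577
  0.80882472]
(((534.5031127929688, 120.49708557128906), (33.193973541259766, 13.582709312438965), 14.917890548706055), np.float64(84.5182721906935)) (array([533.75923195, 120.39173347, 180.1369718 ]), array([3.11295940e+00, 4.16642510e-01, 3.08321553e-04])) 4.4167
```

```bash
python3 - <<'E'
from h import *
t=state()['time']
for _ in range(4): hold(.03);s=state();print(s['ee_pos'].round(2) if hasattr(s['ee_pos'],'round') else s['ee_pos'],s['ft_force'])
y=np.deg2rad(15.1)-np.pi/2
move_linear([534.2,120.7,180],rot=down(y));hold(.2);f=shot('wp3');print(rect(f,(533.5,121),26,77,95),f['pose'])
command_gripper(50)
print(move_linear([534.2,120.7,78],feed=80,f_stop=8))
command_gripper(0);hold(.2)
s=state();print(s['time'],s['ee_pos'],s['ft_force'],s['torque'],s['opening'])
E
```

```text
[533.92 119.7  180.45] [ 0.74968888 -0.48268429  0.11951972]
[533.93 119.66 180.48] [-0.01543687 -0.47986039  0.61599041]
[533.92 119.68 180.51] [-0.14917633 -0.14455314  0.03799564]
[533.89 119.8  180.48] [-0.90089857  0.44763708  0.46740271]
(((534.2418212890625, 120.28083038330078), (33.69823455810547, 14.47457504272461), 14.948808670043945), np.float64(84.44972268640203)) (array([534.1933496 , 120.68833357, 179.97740665]), array([-3.11434204e+00, -4.12777081e-01,  6.42488526e-05]))
False
7.65 [534.18160499 120.67194688  77.97544084] [ 0.27309877 -0.27936829 -0.68931347] [0.00036356 0.00345681 0.0524708 ] 0.058411499538092077
```

The fingers closed completely, so the grasp missed. I'll look at why.

```bash
python3 - <<'E'
from h import *
f=shot('wx'); g=grab_frame('side');s=grab_frame('scene')
a=cv2.resize(f['image'],(400,300));b=cv2.resize(g['image'][110:230,180:340],(400,300),interpolation=cv2.INTER_CUBIC);c=cv2.resize(s['image'][110:230,220:380],(400,300),interpolation=cv2.INTER_CUBIC)
cv2.imwrite('pics/x.png',cv2.cvtColor(np.vstack([np.hstack([a,b]),np.hstack([c,c*0])]),cv2.COLOR_RGB2BGR)); print(state()['opening'])
E
```

```text
0.08149886558051875
```

View pics/x.png

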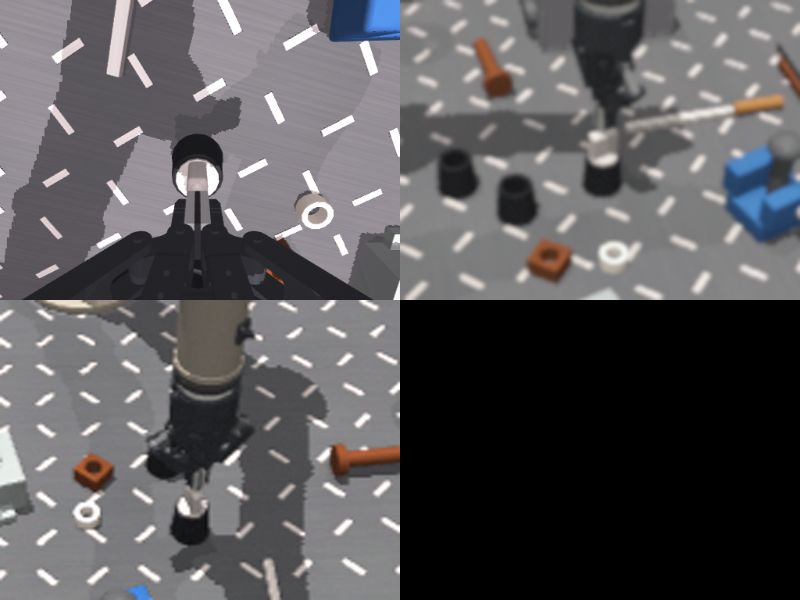

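Wrist half: the bar at (197,170) lies ahead of the shut fingertips at (197,195), and the peg is still in its cup. I'll get the numbers from depth.

```bash
python3 - <<'E'
from h import *
f=pickle.load(open('wx.pkl','rb'));P=cloud(f);print(f['pose'])
for v in range(200,300,6):
    print(v,[P[v,u].round(0).tolist() for u in (245,252,258)])
print(state()['joint_pos'])
g=grab_frame('side');s=grab_frame('scene')
E
```

```text
(array([534.18160499, 120.67194688,  77.97544084]), array([ 3.11428878e+00,  4.12835144e-01, -1.17262252e-04]))
200 [[551.0, 130.0, 47.0], [552.0, 125.0, 47.0], [553.0, 122.0, 47.0]]
206 [[549.0, 129.0, 51.0], [549.0, 125.0, 50.0], [550.0, 121.0, 50.0]]
212 [[549.0, 129.0, 62.0], [550.0, 125.0, 63.0], [551.0, 122.0, 62.0]]
218 [[549.0, 129.0, 71.0], [550.0, 125.0, 71.0], [551.0, 122.0, 71.0]]
224 [[549.0, 128.0, 78.0], [551.0, 125.0, 80.0], [551.0, 122.0, 80.0]]
230 [[548.0, 128.0, 83.0], [549.0, 125.0, 84.0], [549.0, 122.0, 83.0]]
236 [[545.0, 127.0, 85.0], [546.0, 124.0, 85.0], [547.0, 121.0, 85.0]]
242 [[542.0, 127.0, 86.0], [543.0, 123.0, 85.0], [544.0, 120.0, 85.0]]
248 [[546.0, 127.0, 98.0], [547.0, 124.0, 99.0], [547.0, 121.0, 98.0]]
254 [[546.0, 127.0, 103.0], [547.0, 124.0, 104.0], [547.0, 121.0, 104.0]]
260 [[545.0, 127.0, 108.0], [547.0, 124.0, 109.0], [548.0, 122.0, 110.0]]
266 [[546.0, 127.0, 115.0], [547.0, 124.0, 115.0], [548.0, 122.0, 114.0]]
272 [[546.0, 127.0, 119.0], [547.0, 124.0, 119.0], [548.0, 122.0, 119.0]]
278 [[546.0, 127.0, 124.0], [547.0, 124.0, 123.0], [547.0, 121.0, 122.0]]
284 [[546.0, 127.0, 127.0], [547.0, 124.0, 128.0], [547.0, 122.0, 127.0]]
290 [[544.0, 126.0, 129.0], [545.0, 123.0, 128.0], [546.0, 121.0, 129.0]]
296 [[547.0, 127.0, 136.0], [542.0, 123.0, 127.0], [548.0, 122.0, 136.0]]
[-0.78729157  0.50790247  0.73624195  1.73596438 -0.38642622  1.04811816
 -1.22441874]
```

```bash
python3 - <<'E'
from h import *
f=pickle.load(open('wx.pkl','rb'));cv2.imwrite('pics/y.png',cv2.cvtColor(cv2.resize(f['image'][160:384,150:350],(700,784//1),interpolation=cv2.INTER_NEAREST)[:600],cv2.COLOR_RGB2BGR))
def tool(f):
    P=cloud(f);p,r=f['pose'];return Ro.from_rotvec(r).inv().apply((P-p).reshape(-1,3)).reshape(P.shape)
for n in('wp3','wx'):
    f=pickle.load(open(n+'.pkl','rb'));T=tool(f);m=(abs(T[...,0])<14)&(T[...,2]<60)&(f['depth']>0)&(abs(T[...,1])<65)
    q=T[m];print(n,m.sum())
    for a in range(-60,61,5):
        k=(q[:,1]>=a)&(q[:,1]<a+5)
        if k.any(): print(a,'zmax',q[k][:,2].max().round(1),'zmin',q[k][:,2].min().round(1),'x',q[k][:,0].max().round(1))
E
```

```text
wp3 16472
-60 zmax -35.7 zmin -93.0 x 14.0
-55 zmax -32.3 zmin -80.4 x 14.0
-50 zmax -29.6 zmin -85.9 x 14.0
-45 zmax -25.3 zmin -91.9 x 14.0
-40 zmax -73.9 zmin -93.2 x 14.0
-25 zmax -90.8 zmin -92.3 x 12.6
-20 zmax -84.9 zmin -93.0 x 13.8
-15 zmax -84.4 zmin -93.2 x 14.0
-10 zmax -84.8 zmin -93.5 x 14.0
-5 zmax -85.5 zmin -93.3 x 13.9
0 zmax -85.7 zmin -93.3 x 13.9
5 zmax -84.7 zmin -93.3 x 14.0
10 zmax -84.6 zmin -93.3 x 13.9
15 zmax -84.4 zmin -93.1 x 13.9
20 zmax -89.4 zmin -92.0 x 12.7
35 zmax -74.5 zmin -93.3 x 14.0
40 zmax -24.8 zmin -92.6 x 14.0
45 zmax -29.2 zmin -86.8 x 14.0
50 zmax -31.8 zmin -80.9 x 14.0
55 zmax -34.6 zmin -92.6 x 14.0
60 zmax -66.6 zmin -93.4 x 14.0
wx 18890
-60 zmax -88.8 zmin -93.4 x 14.0
-55 zmax -83.2 zmin -93.5 x 14.0
-50 zmax -77.3 zmin -93.4 x 14.0
-45 zmax -72.2 zmin -93.4 x 14.0
-40 zmax -65.1 zmin -92.3 x 14.0
-35 zmax -60.0 zmin -86.2 x 14.0
-30 zmax -57.4 zmin -79.8 x 14.0
-25 zmax 60.0 zmin -92.6 x 14.0
-20 zmax 59.2 zmin -93.0 x 14.0
-15 zmax 33.1 zmin -72.2 x 14.0
-10 zmax 31.9 zmin -92.7 x 14.0
-5 zmax -4.6 zmin -93.3 x 14.0
0 zmax -5.2 zmin -93.2 x 14.0
5 zmax 32.5 zmin -92.9 x 14.0
10 zmax 33.7 zmin -71.9 x 14.0
15 zmax 59.7 zmin -92.7 x 14.0
20 zmax 58.8 zmin -92.6 x 14.0
25 zmax -57.4 zmin -78.7 x 14.0
30 zmax -59.4 zmin -86.1 x 14.0
35 zmax -64.4 zmin -91.5 x 14.0
40 zmax -72.2 zmin -93.3 x 14.0
45 zmax -77.5 zmin -93.3 x 14.0
50 zmax -83.0 zmin -93.4 x 14.0
55 zmax -89.1 zmin -93.4 x 13.9
```

View pics/y.png

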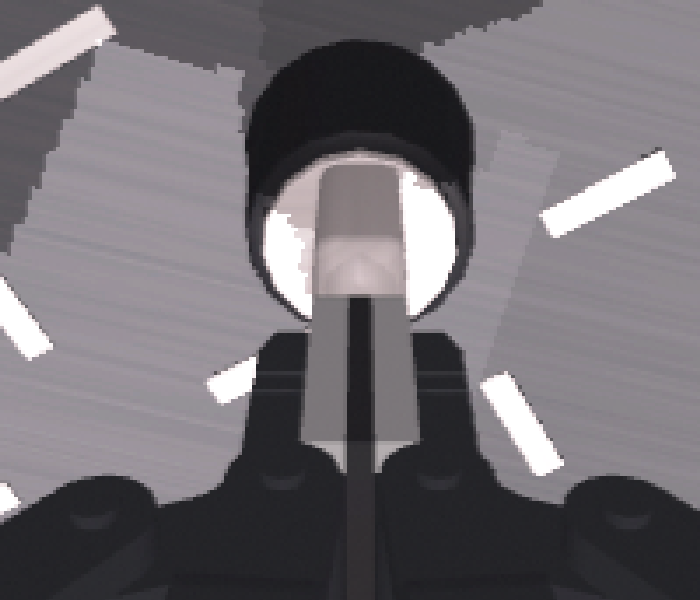

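The shut tips lie about 13 mm behind the reported TCP in the wrist view, not 22 mm ahead, so the pads closed just above the bar. I go 35 mm lower, guarded by force.

```bash
python3 - <<'E'
from h import *
command_gripper(50)
print(inverse_kinematics([534.2,120.7,43],down(np.deg2rad(15.1)-np.pi/2)) is not None)
print(move_linear([534.2,120.6,43],feed=60,f_stop=6))
f=shot('wy')
command_gripper(0);hold(.1)
s=state();print(s['time'],s['ee_pos'],s['ft_force'],s['torque'],s['opening'])
g=shot('wz')
def tool(f):
    P=cloud(f);p,r=f['pose'];return Ro.from_rotvec(r).inv().apply((P-p).reshape(-1,3)).reshape(P.shape)
cv2.imwrite('pics/z.png',cv2.cvtColor(np.hstack([cv2.resize(x['image'][160:384,150:350],(400,448)) for x in(f,g)]),cv2.COLOR_RGB2BGR))
E
```

```text
True
False
9.7333 [534.52966459 120.73129078  43.44807407] [-0.80377906  1.50150975  3.56634252] [0.04632546 0.14514263 0.00174784] 12.794111649151178
```

View pics/z.png

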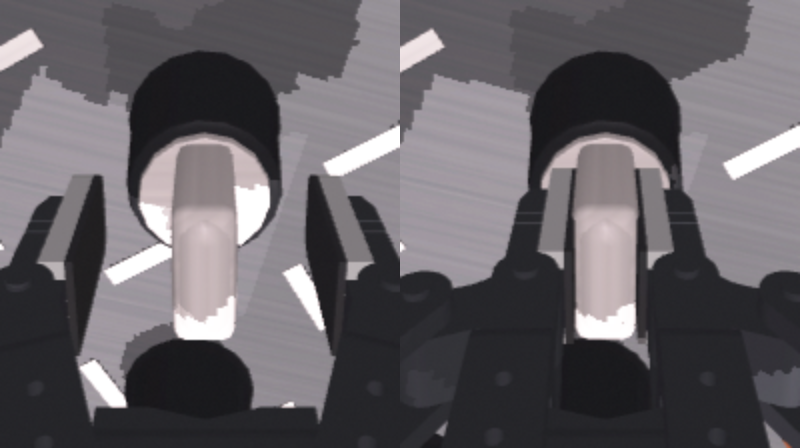

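Pads are now both sides of the bar and holding it, opening 12.8. Next: lift, zero the force, and carry it to the block.

```bash
cat >> h.py <<'E'
def fz(n=20):
    v=[]
    for _ in range(n): hold(.01); v.append(state()['ft_force'])
    v=np.array(v); return v.mean(0),v.std(0)
E
python3 - <<'E'
from h import *
move_linear([534.5,120.7,150],feed=120)
hold(.15);print(fz()); s=state();print(s['time'],s['ee_pos'],s['opening'])
move_pose([453.8,-141.7,150],down(-.3));hold(.3)
print(fz(),state()['torque'],yaw_now());s=state();print(s['time'],s['ee_pos'],s['opening'],s['joint_pos'])
g=shot('wc');P=cloud(g)
sc=grab_frame('scene');sd=grab_frame('side');pickle.dump((sc,sd),open('f2.pkl','wb'))
cv2.imwrite('pics/a.png',cv2.cvtColor(np.hstack([cv2.resize(g['image'],(400,300)),cv2.resize(sd['image'][190:270,205:312],(400,300),interpolation=cv2.INTER_CUBIC)]),cv2.COLOR_RGB2BGR))
E
```

```text
(array([ 0.11045311,  0.11768314, -2.42954274]), array([0.49545838, 0.59249517, 0.48864674]))
11.1417 [534.22390827 120.61962881 149.53634709] 12.63704715218469
(array([-0.03998581,  0.07074252, -2.39169165]), array([0.67242623, 0.4720463 , 0.52371558])) [-0.01808168  0.01752158 -0.03212583] -0.2996721976768014
12.8917 [ 453.89229308 -141.5567126   149.9743979 ] 12.547450745636686 [-0.33605691  0.25077864  0.72295059  1.83646305 -0.18310973  1.12199282
  0.1516688 ]
```

View pics/a.png

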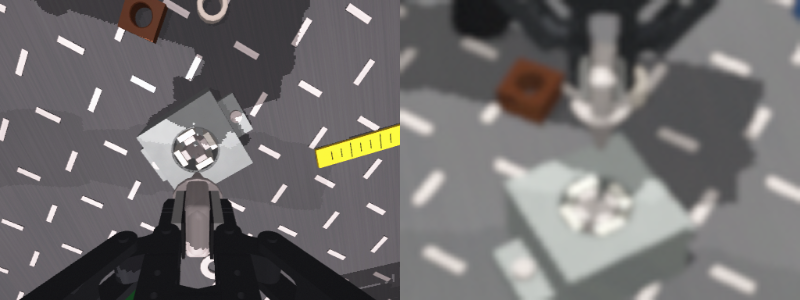

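```bash
python3 - <<'E'
from h import *
g=pickle.load(open('wc.pkl','rb'));P=cloud(g);print(rect(g,(453.8,-141.7),70,46,58))
p,r=g['pose'];T=Ro.from_rotvec(r).inv().apply((P-p).reshape(-1,3)).reshape(P.shape)
# bore by edge of block top: hole centre in image via dark ring -> collet bright jaws
for z0,z1 in((-40,-30),(-30,-20),(-20,-10),(-10,-4)):
    m=(g['depth']>0)&(T[...,2]>z0)&(T[...,2]<z1)&(abs(T[...,1])<6)&(T[...,0]<30)
    q=T[m];print(z0,m.sum(),q.max(0).round(1),q.min(0).round(1),np.median(q,0).round(1))
# collar row
m=(g['depth']>0)&(abs(T[...,1])<25)&(T[...,2]>-12)&(T[...,2]<5)&(abs(T[...,0])<30);q=T[m];print(m.sum(),q.max(0),q.min(0))
E
```

```text
(((453.5080871582031, -141.76339721679688), (90.48583221435547, 90.46401977539062), 15.033520698547363), np.float64(52.36341642576048))
-40 529 [ 16.1   5.9 -30.1] [-17.8  -6.  -40. ] [ 14.7  -1.2 -37.9]
-30 274 [ 15.8   5.9 -20.1] [ 11.  -6. -30.] [ 15.2   0.1 -25.2]
-20 216 [ 15.9   6.  -10.1] [ 10.8  -6.  -20. ] [ 15.2   0.2 -15.3]
-10 125 [16.1  5.7 -4. ] [  8.4  -6.  -10. ] [14.7 -0.4 -6.3]
571 [16.09691397 18.39984672 -2.37439603] [  0.72005237 -14.63310592 -11.98483254]
```

```bash
cat >> h.py <<'E'
C=np.array([453.6,-141.75])
def tcp(z,yaw,off=-1.3):  # TCP so that the peg axis (off along tool x) is on the bore axis
    return [*(C-off*np.array([-np.sin(yaw),np.cos(yaw)])),z]
E
python3 - <<'E'
from h import *
Y=-.3
move_linear(tcp(150,Y),rot=down(Y),feed=60)
print(move_linear(tcp(84,Y),rot=down(Y),feed=80,f_stop=6),state()['ee_pos']);hold(.2);print(fz(10)[0])
print(move_linear(tcp(58,Y),rot=down(Y),feed=9,f_stop=3),state()['ee_pos'],state()['time'])
print(fz(20)[0],state()['torque'],state()['ee_pos'],state()['opening'],state()['time'])
E
```

```text
False [ 454.54946127 -140.78500046   84.46665931]
[ 0.17558212 -0.03163585 -2.39708412]
True [ 452.50239355 -139.64683378   65.94213448] 16.3417
[ 0.38743436  0.13735275 -2.07259959] [ 0.05119558 -0.13013971 -0.01056046] [ 452.28581048 -139.54211171   65.64882361] 12.96657992910235 16.5083
```

```bash
python3 - <<'E'
from h import *
for _ in range(3):
    print(fz(8)[0].round(2),state()['torque'],state()['ee_pos'],state()['tcp_rot'])
print(down(-.3))
Y=-.3
z=state()['ee_pos'][2]
move_linear(tcp(66,Y),rot=down(Y),feed=20)
hold(.2);print(fz(10)[0].round(2),np.mean([state()['torque'] for _ in range(10)],0),state()['ee_pos'],state()['time'])
E
```

```text
[ 0.74 -0.23 -1.81] [-0.01080053 -0.19437949  0.008262  ] [ 452.29855498 -139.56775221   65.66084665] [-2.52552367 -1.8628431   0.00355165]
[ 0.84  0.16 -1.59] [ 0.02107039 -0.15489168 -0.02757499] [ 452.26547903 -139.55167938   65.6678516 ] [-2.5254023  -1.8628413   0.00364337]
[ 0.76 -0.09 -1.73] [-0.04306605 -0.20870728  0.02306222] [ 452.24237458 -139.53505293   65.68210832] [-2.525362   -1.86278199  0.00362933]
[2.52846514 1.86452901 0.        ]
[-2.15  1.47 -2.02] [ 0.40984033  0.53457465 -0.01332979] [ 453.16177492 -140.06370447   65.66970042] 17.25
```

```bash
python3 - <<'E'
from h import *
Y=-.3; T=np.array([452.7,-139.8,65.7])
for i in range(16):
    move_linear(T,rot=down(Y),feed=15); hold(.06)
    F=fz(8)[0]; s=state(); print(T.round(2),F.round(2),s['ee_pos'].round(2),np.round(s['torque'],2))
    N=F[2]+2.4
    if N>6: break
    T[:2]+=np.clip(.25*F[:2],-.5,.5); T[2]-=.5
print(state()['time'])
E
```

```text
[ 452.7 -139.8   65.7] [-0.59  0.93 -2.95] [ 452.88 -139.88   65.75] [ 0.24  0.22 -0.  ]
[ 452.55 -139.57   65.2 ] [-0.7   0.69 -1.59] [ 452.81 -139.74   65.32] [ 0.16  0.1  -0.04]
[ 452.38 -139.4    64.7 ] [-0.61  0.46 -1.72] [ 452.61 -139.6    64.78] [ 0.12 -0.    0.  ]
[ 452.23 -139.28   64.2 ] [ 0.18 -0.06 -0.82] [ 452.56 -139.51   64.38] [-0.06 -0.02 -0.01]
[ 452.27 -139.3    63.7 ] [ 0.09 -0.46  1.14] [ 452.56 -139.5    63.91] [-0.09 -0.    0.04]
[ 452.29 -139.41   63.2 ] [ 0.17 -0.32  3.36] [ 452.55 -139.5    63.39] [-0.02 -0.02 -0.02]
[ 452.34 -139.49   62.7 ] [-0.43  0.16  4.97] [ 452.59 -139.52   62.89] [-0.    0.11 -0.01]
19.875
```

```bash
cat > tw.py <<'E'
from h import *
import h,sys,json
def run(yaws,st):
    """st: C(2), z ; step through yaws, holding 19 N"""
    h.C=np.array(st['C']); z=st['z']
    for i,y in enumerate(yaws):
        move_linear(tcp(z,y),rot=down(y),feed=st.get('feed',20))
        F=fz(5)[0]; N=F[2]+2.4
        if st.get('v'): s=state(); print(round(y,2),round(z,2),'N',round(N,1),F[:2].round(1),s['ee_pos'].round(1),round(s['torque'][2],2),round(yaw_now(),2),round(s['time'],2))
        h.C=h.C+np.clip(.12*F[:2],-.2,.2)
        z+=np.clip((N-19+st.get('ff',0))/5,-.6,.8)*-1*-1 if False else np.clip((N-19.0)/st.get('k',5),-.6,.8)
    st['C']=h.C.tolist(); st['z']=z; return st
E
python3 - <<'E'
from tw import *
st=dict(C=[452.0,-140.7],z=62.4,v=1)
st=run([-.3]*7,st)
st=run([-.22,-.14],st)
json.dump(st,open('st.json','w'));print(st)
E
```

```text
-0.3 62.4 N 8.2 [-0.4  0.2] [ 452.6 -139.5   62.7] -0.02 -0.3 20.17
-0.3 61.8 N 9.4 [-1.1  0.6] [ 452.7 -139.5   62.3] 0.04 -0.3 20.46
-0.3 61.2 N 11.2 [-1.2  0.5] [ 452.7 -139.5   61.9] -0.05 -0.3 20.75
-0.3 60.6 N 12.8 [-1.3  0.4] [ 452.7 -139.6   61.5] -0.01 -0.3 21.04
-0.3 60.0 N 13.9 [-1.2  1. ] [ 452.7 -139.6   61.2] -0.09 -0.3 21.33
-0.3 59.4 N 15.7 [-1.9  0.8] [ 452.7 -139.6   60.9] -0.02 -0.3 21.62
-0.3 58.8 N 17.3 [-2.3  0.6] [ 452.8 -139.6   60.5] 0.02 -0.3 21.92
-0.22 58.45 N 16.2 [-2.1  0.8] [ 452.5 -139.5   60.1] 0.1 -0.22 22.21
-0.14 57.9 N 16.8 [-1.9  0.7] [ 452.3 -139.4   59.7] 0.07 -0.14 22.5
{'C': [450.5792573855728, -140.0285000250081], 'z': np.float64(57.46159719493678), 'v': 1}
```

```bash
python3 - <<'E'
from tw import *
st=json.load(open('st.json'));st['k']=3.5
st=run(list(np.arange(-.04,.41,.1)),st)
st=run(list(np.arange(.3,-.81,-.1)),st)
json.dump(st,open('st.json','w'));print(st,state()['opening'])
E
```

```text
-0.04 57.46 N 16.6 [-2.   0.2] [ 452.1 -139.4   59.2] 0.11 -0.04 22.79
0.06 56.86 N 17.4 [-2.1  0.5] [ 451.8 -139.4   58.8] 0.1 0.06 23.08
0.16 56.41 N 17.4 [-2.   0.2] [ 451.6 -139.5   58.4] 0.14 0.16 23.38
0.26 55.95 N 18.0 [-2.3  0.4] [ 451.3 -139.5   58. ] 0.13 0.26 23.67
0.36 55.67 N 18.2 [-2.   0.3] [ 451.  -139.6   57.8] 0.17 0.36 23.96
0.3 55.45 N 18.7 [-2.4  0.7] [ 451.1 -139.5   57.7] -0.03 0.3 24.25
0.2 55.36 N 17.8 [-1.8  0.3] [ 451.3 -139.3   57.5] -0.16 0.2 24.54
0.1 55.01 N 18.1 [-1.   0.6] [ 451.5 -139.4   57.3] -0.16 0.1 24.83
-0.0 54.76 N 18.3 [-1.5  0.7] [ 451.6 -139.3   57.1] -0.15 -0.0 25.12
-0.1 54.56 N 18.2 [-0.6  0.5] [ 452.1 -139.4   57. ] -0.19 -0.1 25.42
-0.2 54.32 N 18.5 [-1.   0.2] [ 452.1 -139.5   56.9] -0.16 -0.2 25.71
-0.3 54.17 N 18.4 [-0.1  0.3] [ 452.4 -139.4   56.7] -0.22 -0.3 26.0
-0.4 53.99 N 18.4 [-0.2  0.2] [ 452.7 -139.7   56.7] -0.2 -0.4 26.29
-0.5 53.83 N 18.4 [0.  0.5] [ 452.8 -139.6   56.5] -0.15 -0.5 26.58
-0.6 53.66 N 18.4 [0.3 0.3] [ 453.1 -139.8   56.3] -0.11 -0.6 26.88
-0.7 53.49 N 18.4 [0.5 0.2] [ 453.3 -139.9   56.2] -0.11 -0.7 27.17
-0.8 53.3 N 19.2 [-0.2 -0.3] [ 453.3 -140.    56. ] -0.13 -0.8 27.46
{'C': [448.71437950672134, -139.34463307242916], 'z': np.float64(53.366058258627476), 'v': 1, 'k': 3.5} 13.221556903093166
```

Sunk about 8.3 mm, at 18–19 N. One more sweep for margin, then I ease off the load and release.

```bash
python3 - <<'E'
from tw import *
st=json.load(open('st.json'));st['k']=3
st=run(list(np.arange(-.7,.21,.1)),st)
y=.2;Cn=h.C
# ease the load off, centring laterally
z=st['z']
for i in range(12):
    F=fz(5)[0];N=F[2]+2.4
    if N<3 and abs(F[:2]).max()<1.2: break
    h.C=h.C+np.clip(.12*F[:2],-.3,.3); z+=np.clip(.12*(N-2),-.3,1)
    move_linear(tcp(z,y),rot=down(y),feed=20)
print('eased',i,F,state()['ee_pos'],z,h.C)
command_gripper(30);hold(.2);print(fz(5)[0],state()['ee_pos'],state()['opening'])
p=state()['ee_pos'];print(move_linear([p[0],p[1],p[2]+90],feed=80,f_stop=6))
hold(.2);s=state();print(s['time'],s['ee_pos'],fz(10)[0])
move_pose([p[0]-30,p[1]-10,185],down(y));hold(.3);f=shot('we')
r=[rect(f,(452,-141),26,70,125)];print(r, rect(f,(453,-141),70,46,58))
sd=grab_frame('side')
cv2.imwrite('pics/e.png',cv2.cvtColor(np.hstack([cv2.resize(f['image'],(400,300)),cv2.resize(sd['image'][170:280,190:337],(400,300),interpolation=cv2.INTER_CUBIC)]),cv2.COLOR_RGB2BGR));print(state()['time'])
E
```

```text
-0.7 53.37 N 17.7 [ 0.7 -0.6] [ 453.2 -140.1   56. ] 0.15 -0.7 27.75
-0.6 52.95 N 18.5 [-0.2 -0.1] [ 453.2 -139.7   55.6] 0.16 -0.6 28.04
-0.5 52.78 N 18.9 [-0.4  0.4] [ 452.8 -139.7   55.5] 0.18 -0.5 28.33
-0.4 52.75 N 18.2 [ 0. -0.] [ 452.6 -139.6   55.4] 0.16 -0.4 28.62
-0.3 52.5 N 18.8 [-0.7 -0.1] [ 452.6 -139.5   55.2] 0.24 -0.3 28.92
-0.2 52.42 N 19.1 [-0.5 -0.1] [ 452.1 -139.4   55.1] 0.2 -0.2 29.21
-0.1 52.46 N 19.0 [-0.4  0.1] [ 452.  -139.4   55.1] 0.29 -0.1 29.5
-0.0 52.45 N 18.4 [-0.1 -0.2] [ 451.8 -139.6   55.1] 0.11 0.0 29.79
0.1 52.24 N 19.0 [-0.9  0.5] [ 451.5 -139.3   54.9] 0.3 0.1 30.08
0.2 52.24 N 18.6 [-0.8 -0.4] [ 451.2 -139.4   54.8] 0.11 0.2 30.38
eased 11 [ 5.20556346 -0.6807779  -0.75416846] [ 450.94208265 -139.44535484   56.42681427] 56.532688428175994 [ 451.18138318 -141.03261723]
[-0.21743642  0.0401684   0.26969611] [ 450.42847285 -139.70010183   56.35234437] 30.06291788764696
False
35.9 [ 450.12394334 -139.63344989  145.93642112] [-0.04472279 -0.34391247 -0.35014616]
[(((453.605712890625, -140.76364135742188), (14.390426635742188, 33.538272857666016), 11.882342338562012), np.float64(96.84800657370624))] (((453.945068359375, -141.6201934814453), (90.40406036376953, 90.79708099365234), 15.04386043548584), np.float64(52.41506377169097))
36.7
```

View pics/e.png

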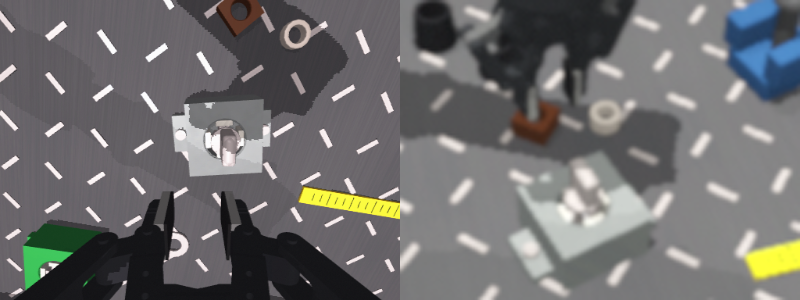

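The released peg stands alone. Its bar top is at 96.8 mm, 0.9 mm from the block's centre in the same shot, and the gripper is clear.

```bash
python3 - <<'E'
from h import *
f=shot('wf');print(rect(f,(453.5,-141),26,70,125),fz(5)[0],state()['time'])
hand_in()
E
```

```text
(((453.7017822265625, -141.1334686279297), (14.222892761230469, 34.105342864990234), 12.057005882263184), np.float64(96.89456788631307)) [-0.29841874 -0.14179825 -0.20758157] 36.7917
the job is handed in; nothing more can be done
```

The peg is wedged in the grey block's collet, released and standing by itself. I handed the job in at about 37 s of the 58 s allowed; `hand_in()` gave no verdict.

**What I did**
- I took the peg from the farthest stand and found the collet by touch. The bore felt about 1.5–2 mm off the camera estimate, so I centred on the wrist's lateral forces.
- I pressed to about 17 N straight. I then twisted about 2.8 rad in three sweeps to and fro, at 16–19 N. The last 1.5 rad or more was mostly at 18–19 N, and the highest reading was about 19.2 N.
- The peg sank about 8.4 mm into the jaws, close to the 7.8–7.9 mm expected for a full wedge. I eased the load off, opened the fingers and backed away.

**Last checks**
- **Still:** two shots 0.1 s apart both put the bar top at about 96.9 mm, and its centre moved only about 0.4 mm, which is measuring noise.
- **Centred:** the bar's centre was 0.5–0.9 mm from the block's axis. I inferred that it is upright from this and did not measure the tilt.
- **Clear:** the wrist force was near zero.
- **Bystanders:** the nut, spacer and gauge look unmoved in the pictures. I did not re-check the file, spare bolt or washer.

**What went wrong or disagreed**
- The first grasp closed on air above the bar. The fingertips really sit about 13 mm behind the reported TCP, not 22 mm ahead, so I went 35 mm lower and it held.
- Early in the twist the force was 16–18 N, below the 18–20 N band.
- While easing off, the last lateral reading reached about 5 N, missing my 1.2 N limit for letting go. I released anyway, and the peg stayed centred.
- I could not read the jaw spread. I put it at about 1.1 mm from the sink depth.

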